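Bring the hammer trolley down its sloping track

ROBOT

A 6-joint arm with a two-finger parallel gripper is mounted at the origin on the work surface. World frame = base frame: x ahead of the robot, y to its left, z up, the work surface at z = 0. Lengths are in mm, angles in rad, forces in N, time in s.
With the tool pointing down it reaches from about 350 to 975 mm from the base axis. Payload 7.1 kg.
Tool frame: the origin (TCP) lies at the very end of the fingers, on their centre line; the grasp point (between the pads) lies 19 mm behind it (ctrl.tcp_to_grasp is the distance from the TCP to the grasp point, in mm); z points along the fingers, x is the direction in which the jaws open and shut, and the axes are right-handed (so a half turn about z gives the same grasp; the last joint's range is limited). The gripper opens to 88 mm and grips with 3 to 60 N. Pads are 20 mm wide; open, the fingers measure 115 mm over their backs; the gripper's body (75 mm by 178 mm) begins 61 mm behind the grasp point.
Start: joints at [1.193, 0.423, 1.63, -0, 1.089, -0.019], TCP at [219.437, 585.194, 222.675] pointing down, gripper open.
Joint ranges: [-3, 3], [-0.9, 2.11], [0.09, 2.58], [-1.31, 4.45], [0.11, 2.69], [-2.54, 2.54]. Speed limits (rad/s): [2.39, 2.39, 3.01, 3.14, 3.14, 3.14].

INTERFACE

Orientations are given as a rotation vector (axis times angle).
In Python, from workcell import get_obs, viewer, ctrl, masks_of gives the robot as it stands. The module is installed in compiled form; this text tells all that it offers.
- The arm moves only by the shell command python3 -m inch 'ROWS'. ROWS is JSON, a list of rows, each an object of numbers: "tx", "ty", "tz": the shift along the tool's x, y, z in cm; "ax", "ay", "az": the turn, a rotation vector about the tool's x, y, z in degrees; "jaw": the opening, from 0 (shut) to 1 (fully open). In form: [{"tx": .., "ty": .., "tz": .., "ax": .., "ay": .., "az": .., "jaw": ..}, ...]. A call has 1 to 12 rows; each row shifts and turns the commanded pose from where the row before left it, along the tool's axes as they then stand; what a row does not reach is not made up. A row lasts 1/8 s, in which the tool goes at most 62.5 mm and 10.7 degrees, less where a joint would pass 70% of its speed; a pose out of reach is approached as far as the arm can. A call is refused whole if a number of a shift passes 6.25 or a number of a turn 10.7, either way. A call with a gripper value outside its range is refused whole. The fingers move at their own pace and stop on an object; the grip force is fixed at half the most. Time passes only in rows, so rows that do not move let the fingers close. It gives the time, the measured TCP pose, the force and the opening at its end, in the units of the state.
- get_obs(): the state, without advancing time (a new reading comes with each control period).
- viewer.get_image(name): name is "side" or "top"; returns (picture, depth): 384x512x3 uint8, red, green, blue; 384x512 float32, mm along the optical axis (not along the pixel's ray), 0 where there is no reading.
- viewer.get_calibration(name): a dict with "fx", "fy", "cx", "cy" (pixels), "distortion" ([k1, k2, p1, p2, k3] as OpenCV has them; the pictures are not rectified), "rvec" (rotation vector, rad) and "tvec" (3), from world to camera coordinates, as OpenCV has them. Camera axes: x right, y down, z forward; pixel columns grow to the right and rows downward; lengths in mm; the calibration is good to about 2 mm. A picture is of the moment at which its call begins. get_calibration takes no time and is no camera call.
- ctrl.close_job(): hands the job in, once; it reports no verdict.
Trained networks look in the newest picture that a camera, given by its name, has taken for a name from the list of things; names that differ only in an ending like _2 or _b are one class to them, and where a whole thing is asked for, a point or a joint stands for the part that bears it (a point fixed in the world has none). Each returns a list of dicts, best first, with "score" (0 to 1); they miss things now and then, are a little off and sometimes report something else, mostly with a low value. They report only what shows in the picture. A call takes as long as a camera call.
- masks_of(camera, thing): "pixels" (384x512 bool, what is visible of it) and "location" ([column, row] in pixels, amid what is visible of it).
The state is a dict: "t": time; "qpos": joint angles; "qvel": joint speeds; "joint_torque": joint torques, N m; "ee_pos": TCP position; "orientation": TCP orientation; "ft_force": force on the tool from outside, world axes, zero at the start; "moment": the same for the moment, N m; "width": finger opening in mm.
Only numpy, scipy, OpenCV 4.12 (cv2) and the standard library are available. Lean on these libraries where they do the work, as an engineer would, in place of code of your own. Each camera call takes 0.05 s, during which the arm holds its last target. There are 200 camera calls.

TASK

Bring the hammer trolley down to the low end of its sloping track: push the lever over to drop the gate, let the trolley roll out from under the clear cover, meet it gently on the run with the closed fingers, give way with it as you slow it down, and ease it against the end stop. Do it so smoothly that the hammers standing on it are never thrown forward off their rest rail. Leave it resting there, let go, with everything else on the bench where it lies.

Things in the scene. Friction and masses are not known exactly. Their poses are not given: they have to be found in the camera images.
- track: Fixed steel trolley track, 760 mm long, 160 wide. Origin on the bench under its middle; y points uphill along it, x across it, away from the lever and the robot, z up. Two rails at x = +-50 mm, open between, carry the wheels; their tops rise uphill at 0.090 rad: 60 mm above the bench at y = -250, 88 at y = +60 mm. Side guides, inner faces x = +-58 mm, stand 16 mm above the rails.
- trolley: Ash trolley on four 50 mm steel wheels with three hinged piano hammers standing on it. 150 mm long, 110 wide, 175 tall. Nominal mass 0.84 kg in all (0.62 to 1.12). Origin at rail-top level under its middle; y uphill, x across. Its front (-y, downhill) is a flat upright headstock board, 75 mm ahead of the origin, 100 mm wide, from 10 to 54 mm above the rails: the place to meet it, at mid width.
- end_stop: Two steel upstands at the low end of the rails, 22 mm wide, 10 thick, 34 high above the rails, centres at track x = +-49 mm. The fingers can pass downhill through the 76 mm gap between them, staying above the cross bar that joins them low down (top 44 mm above the bench). Frame as the track's.
- gate (a joint): Turn of the gate's rocker shaft, rad: 0 gate up, holding the trolley; 0.5 fully dropped; push it over to at least 0.4 to free the trolley. A stiff hinge that stays where it is left (about 2 N at the knob). The shaft runs along the track at x = -80 mm, 55 mm above the bench.
- lever_knob (a point): Centre of the black 26 mm ball knob on the 66 mm gate lever, on the robot's side of the track at track y = -100 mm. At the start it leans towards the robot: x = -109 mm, 114 mm above the bench. Pushed across towards the track (+x) it swings about the shaft by 0.5 rad, some 32 mm, to stand upright at x = -77 mm, 121 mm up.
- gate_place (a point): Fixed point on the track (y = +300 mm) where the trolley's origin is at the start. Rolling is resisted by about 4 % of its weight (varies by a quarter) plus about 1.6 N per m/s, so once freed it settles within a second (time constant 0.5 s) to a steady 0.15 to 0.38 m/s, by load and friction, and runs down in 2 to 4 s.
- rest_place (a point): Fixed point on the track where the trolley's origin lies when its headstock rests against the end stop: track x 0, y -250 mm, 60 mm above the bench. The slope keeps a trolley left there against the stop.
- cover_mouth (a point): Fixed point between the rail tops under the lower edge of the flat clear dust cover (track y = +60 mm). The cover roofs the track from here up to y = +420 mm, 187 mm above the rails, on posts: the trolley can be met only on the open run below here.
- hammer0 (a joint): Hinge of the trolley's hammer nearest the robot (three alike, 26 mm apart across the trolley, 110 mm tall, 18 g): 0 leaning on its rest rail, growing as the head swings forward (downhill), at most 1.2 rad. They balance at 0.06 rad and fall forward beyond it.
- hammer1 (a joint): Hinge of the middle hammer, as hammer0. A sudden loss of speed over about 0.05 m/s throws the hammers, as when the trolley runs into a still hand or the stop; meeting it within 0.03 m/s and braking under 0.2 m/s2 does not. A hammer has fallen forward when it stands beyond 0.15 rad.
- hammer2 (a joint): Hinge of the hammer farthest from the robot, as hammer0.
- damper_lever: Bystander: maple damper lever with a brass wire, 200 mm long, lying on the bench, origin on the bench near its middle.
- try_square: Bystander: zinc try square, 110 mm stock and 150 mm blade, origin under the stock's middle.
- bench_weight: Bystander: cast bronze bench weight, 72 mm in diameter, 68 mm tall, with a knob, origin under its centre.
- boring_jig: Bystander: brass hammer boring jig, 130 x 60 x 55 mm, origin under its centre.
- glue_brush: Bystander: glue brush lying on the bench.
- pin_tray: Bystander: wooden three-part tray, 110 x 160 x 35 mm, origin under its centre.

How it is judged:
By the outcome, as a careful person would: the job done as asked, in the order asked, and still so for the second after the job is handed in, with the robot touching nothing.
It also fails if it takes over 32 s, if anything falls off the work surface, if the arm or the gripper's body presses on something with over 40 N, if the wrist force passes 120 N, or if a joint passes its speed limit or range.

## Working session

There is one attempt and no reset: what is moved stays moved. The work goes in short steps, Python scripts to look and compute and a shell command to move; the robot and the scene stay as the last step left them, time stands still between calls to the robot, and variables do not carry over. Pictures are saved under pics/ and viewed, about 8 in all and at most 12, crops included, and the job is handed in when it is done.

```bash
mkdir -p pics
cat > h.py <<'E'
import numpy as np, cv2
from workcell import get_obs, viewer, ctrl, masks_of
def cal(n):
    c=viewer.get_calibration(n)
    K=np.array([[c['fx'],0,c['cx']],[0,c['fy'],c['cy']],[0,0,1.]])
    R=cv2.Rodrigues(np.array(c['rvec'],float))[0]
    return K,np.array(c['distortion'],float),R,np.array(c['tvec'],float).ravel()
def world(n,uv,d):
    K,D,R,t=cal(n)
    uv=np.array(uv,float).reshape(-1,1,2)
    p=cv2.undistortPoints(uv,K,D).reshape(-1,2)
    d=np.array(d,float).reshape(-1,1)
    return (np.hstack([p,np.ones((len(p),1))])*d-t)@R
def onplane(n,uv,z):
    K,D,R,t=cal(n)
    p=cv2.undistortPoints(np.array(uv,float).reshape(-1,1,2),K,D).reshape(-1,2)
    r=np.hstack([p,np.ones((len(p),1))])@R; c=-R.T@t
    return c+r*((z-c[2])/r[:,2])[:,None]
def pix(n,P):
    K,D,R,t=cal(n)
    return cv2.projectPoints(np.array(P,float).reshape(-1,1,3),R,t,K,D)[0].reshape(-1,2)
def cloud(n,dep,m):
    v,u=np.nonzero(m&(dep>0)); return world(n,np.c_[u,v],dep[v,u])
E
python3 - <<'E'
from h import *
o=get_obs(); print({k:np.round(v,3) for k,v in o.items()})
ims=[]
for n in('side','top'):
    im,d=viewer.get_image(n); np.save(f'pics/{n}_d.npy',d); 
    cv2.imwrite(f'pics/{n}0.png',im[:,:,::-1])
    K,D,R,t=cal(n); print(n,'cam at',-R.T@t,'fwd',R[2])
    for th in('track','trolley','end_stop','lever_knob','pin_tray','boring_jig','bench_weight','try_square'):
        r=masks_of(n,th)
        for q in r[:2]:
            if q['score']<.3: continue
            c=cloud(n,d,q['pixels'])
            print(n,th,round(q['score'],2),np.round(q['location']),q['pixels'].sum(),np.round(np.median(c,0)) if len(c) else None, np.round(np.percentile(c,2,0)) if len(c) else '',np.round(np.percentile(c,98,0)) if len(c) else '')
print(get_obs()['t'])
E
```

```text
{'t': np.float64(0.0), 'qpos': array([ 1.193,  0.424,  1.631,  0.   ,  1.089, -0.019]), 'qvel': array([ 0.   , -0.   ,  0.   , -0.   ,  0.001, -0.   ]), 'joint_torque': array([-0.0000e+00, -5.4464e+01, -2.7366e+01,  6.4000e-02,  2.3000e-02,
       -0.0000e+00]), 'ee_pos': array([219.251, 584.706, 221.929]), 'orientation': array([ 2.582e+00,  1.789e+00, -2.000e-03]), 'ft_force': array([0.564, 0.355, 0.032]), 'moment': array([0.113, 0.024, 0.001]), 'width': np.float64(87.217)}
side cam at [ -59.49924539 -560.22453762  685.98398826] fwd [ 0.62011544  0.52506163 -0.58289547]
side track 0.64 [207. 159.] 9665 [548. 158.  96.] [ 469. -256.    2.] [652. 495. 308.]
side track 0.46 [261. 169.] 443 [767. 103.  39.] [700.  77.   3.] [822. 170.  56.]
side trolley 0.9 [167. 138.] 1098 [559. 383. 146.] [525. 295.  -0.] [687. 580. 238.]
side end_stop 0.66 [318. 242.] 352 [ 550. -256.   52.] [ 480. -262.   25.] [ 596. -244.   90.]
side end_stop 0.33 [176. 219.] 667 [377. 141.   9.] [318.  25.   1.] [414. 202.  19.]
side lever_knob 0.7 [192. 190.] 639 [490. 155.  62.] [437. -33.   1.] [587. 376. 127.]
[... 500 characters left out ...]
.9401613  1760.10544833] fwd [ 0.04557203  0.00957007 -0.99891521]
top track 0.8 [162. 183.] 7826 [573. 256. 288.] [ 477. -241.   -0.] [653. 489. 313.]
top lever_knob 0.62 [223. 214.] 295 [481.  73.  61.] [438. -35.  -3.] [503. 378. 129.]
top pin_tray 0.72 [377. 199.] 1359 [ 538. -500.    8.] [ 460. -555.   -3.] [ 614. -437.   39.]
top boring_jig 0.59 [210. 135.] 574 [764. 130.  15.] [704.  87.   2.] [827. 168.  57.]
top bench_weight 0.64 [308. 142.] 316 [ 738. -247.   35.] [ 708. -283.    6.] [ 774. -217.   72.]
top try_square 0.67 [208. 238.] 429 [380. 130.   9.] [325.  33.  -2.] [414. 203.  23.]
top try_square 0.65 [163. 186.] 7978 [569. 250. 288.] [ 476. -234.   -1.] [651. 489. 313.]
0.9
```

Run:
```python
import cv2
for n in('side','top'):
    im=cv2.imread(f'pics/{n}0.png')
    c=im[90:330,60:460] if n=='side' else im[90:290,20:420]
    cv2.imwrite(f'pics/{n}0c.png',cv2.resize(c,None,fx=2,fy=2,interpolation=cv2.INTER_CUBIC))
```

```text
(no output)
```

View pics/side0c.png

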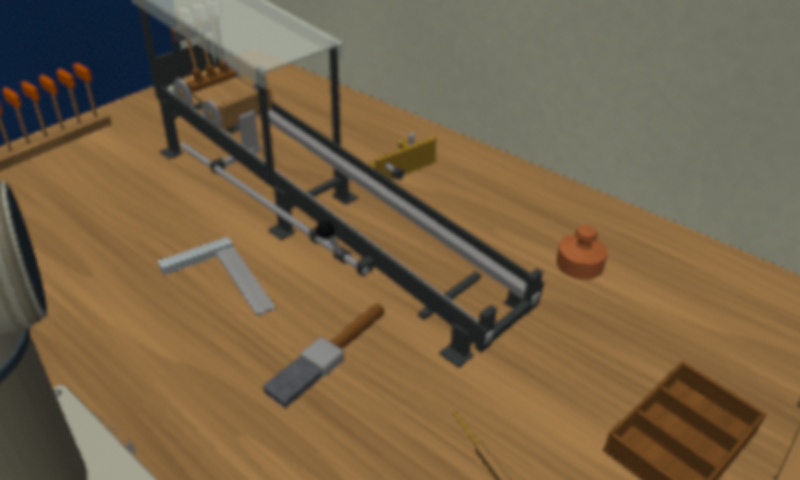

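View pics/top0c.png

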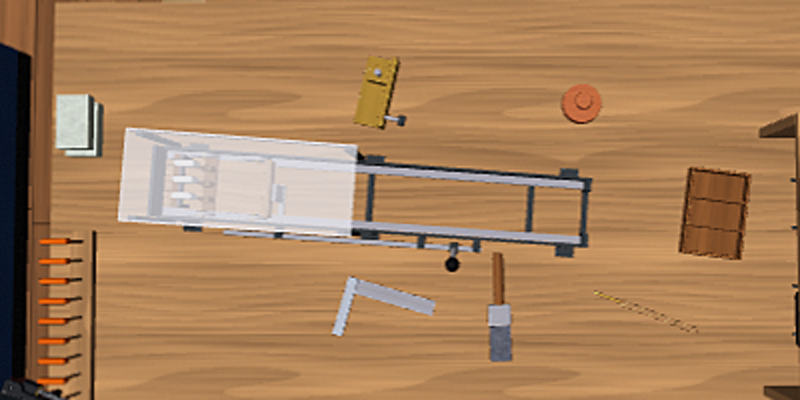

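Run:
```python
from h import *
from scipy.optimize import least_squares
im=cv2.imread('pics/top0.png'); d=np.load('pics/top_d.npy')
hsv=cv2.cvtColor(im,cv2.COLOR_BGR2HSV)
m=(hsv[...,1]<70)&(hsv[...,2]>110)
sub=np.zeros_like(m); sub[165:215,204:312]=m[165:215,204:312]
v,u=np.nonzero(sub); print(len(u))
up=v<195
# initial frame
def fr(p): 
    c,s=np.cos(p[2]),np.sin(p[2]); return np.array([[c,-s,0],[s,c,0],[0,0,1]]),np.array([p[0],p[1],0])
def totrack(p,W):
    R,t=fr(p); return (W-t)@R
z=lambda y:60+.0903*(y+250)
def proj(uv,p,iters=3):
    W=onplane('top',uv,75.)
    for _ in range(iters):
        y=totrack(p,W)[:,1]; W=np.array([onplane('top',a,z(b))[0] for a,b in zip(uv,y)])
    return W
p=np.array([560,0,0.])
uv=np.c_[u,v]
# end stop y: dark upstands, knob
knob=onplane('top',[[246,222]],114)[0]; mk=None
g=cv2.cvtColor(im,cv2.COLOR_BGR2GRAY)
kk=np.zeros_like(m); kk[214:230,238:254]=g[214:230,238:254]<55
vk,uk=np.nonzero(kk); print('knob px',len(uk),uk.mean(),vk.mean()); knob=onplane('top',[[uk.mean(),vk.mean()]],114)[0]; print('knob',knob)
for it in range(3):
    W=proj(uv,p)
    def res(q):
        T=totrack([q[0],p[1] if 0 else q[1],q[2]],W)
        r=T[:,0]-np.where(up,50,-50)
        k=totrack(q,knob[None])[0]-[-109,-100,114]
        return np.r_[r,10*k[1]]
    s=least_squares(res,p,loss='soft_l1',f_scale=3); p=s.x
print(p, 'knob track',totrack(p,knob[None]))
T=totrack(p,W); print('rail x',np.median(T[up,0]),np.median(T[~up,0]),T[up,0].std(),T[~up,0].std())
R,t=fr(p)
np.save('p.npy',p)
L=[]
for X in(-50,50): L+= [[X,y,z(y)] for y in(-320,-250,60)]
L+=[[-109,-100,114],[-77,-100,121]]
L+=[[sx*49+dx,-330+dy,53+34] for sx in(-1,1) for dx in(-11,11) for dy in(-5,5)]
L+=[[-80,60,275],[80,60,275]]
L=np.array(L)@R.T+t
for n in('top','side'):
    im=cv2.imread(f'pics/{n}0.png'); o=(20,90) if n=='top' else (60,90)
    s=3; a=(150,150) if n=='top' else (180,140)
    c=cv2.resize(im[a[1]:a[1]+140,a[0]:a[0]+180],None,fx=4,fy=4,interpolation=cv2.INTER_CUBIC)
    for q in pix(n,L): cv2.circle(c,tuple(int(w) for w in (q-a+.5)*4),3,(0,0,255),-1)
    cv2.imwrite(f'pics/{n}1.png',c)
    print(n,np.round(pix(n,L)[-2:]))
```

```text
988
knob px 37 245.7027027027027 221.83783783783784
knob [445.76632476 -12.98871206 114.        ]Traceback (most recent call last):
  File "<stdin>", line 28, in <module>
  File "<stdin>", line 18, in proj
  File "h.py", line 15, in onplane
    K,D,R,t=cal(n)
            ~~~^^^
  File "h.py", line 4, in cal
    c=viewer.get_calibration(n)
ValueError: time passes only in moves, steps and waits
```

```bash
sed -i 's/^def cal(n):/import functools\n@functools.lru_cache(None)\ndef cal(n):/' h.py
cat > fit.py <<'E'
from h import *
from scipy.optimize import least_squares
im=cv2.imread('pics/top0.png')
hsv=cv2.cvtColor(im,cv2.COLOR_BGR2HSV)
m=(hsv[...,1]<70)&(hsv[...,2]>110)
sub=np.zeros_like(m); sub[165:215,204:312]=m[165:215,204:312]
v,u=np.nonzero(sub); up=v<195; uv=np.c_[u,v]
def fr(p):
    c,s=np.cos(p[2]),np.sin(p[2]); return np.array([[c,-s,0],[s,c,0],[0,0,1]]),np.array([p[0],p[1],0])
def totrack(p,W): R,t=fr(p); return (W-t)@R
z=lambda y:60+.0903*(y+250)
p=np.array([560,0,0.])
knob=onplane('top',[[245.7,221.84]],114)[0]
for it in range(4):
    W=onplane('top',uv,75.)
    for _ in range(3): W=onplane('top',uv,z(totrack(p,W)[:,1]))
    def res(q): return np.r_[totrack(q,W)[:,0]-np.where(up,50,-50),10*(totrack(q,knob[None])[0,1]+100)]
    p=least_squares(res,p,loss='soft_l1',f_scale=3).x
print(p,'knob track',totrack(p,knob[None]))
T=totrack(p,W); print('rail x',np.median(T[up,0]),np.median(T[~up,0]),T[up,0].std(),T[~up,0].std())
R,t=fr(p); np.save('p.npy',p)
L=[[X,y,z(y)] for X in(-50,50) for y in(-320,-250,60)]
L+=[[-109,-100,114],[-77,-100,121]]
L+=[[sx*49+dx,-330+dy,53+34] for sx in(-1,1) for dx in(-11,11) for dy in(-5,5)]
L+=[[-80,60,275],[80,60,275]]
L=np.array(L)@R.T+t
for n in('top','side'):
    im=cv2.imread(f'pics/{n}0.png'); a=(150,150) if n=='top' else (180,140)
    c=cv2.resize(im[a[1]:a[1]+140,a[0]:a[0]+180],None,fx=4,fy=4,interpolation=cv2.INTER_CUBIC)
    for q in pix(n,L): cv2.circle(c,tuple(int(w) for w in (q-a+.5)*4),3,(0,0,255),-1)
    cv2.imwrite(f'pics/{n}1.png',c)
E
python3 fit.py
```

```text
[ 5.59201599e+02  8.00772310e+01 -6.28694924e-02] knob track [[-107.37212821 -100.          114.        ]]
rail x 50.98367986003613 -50.832929378842394 4.2265646554711624 12.306330771995945
```

View pics/top1.png

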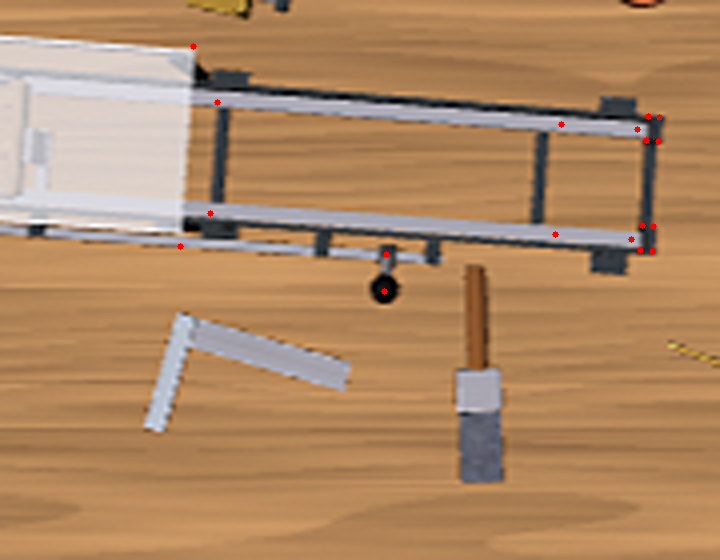

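View pics/side1.png

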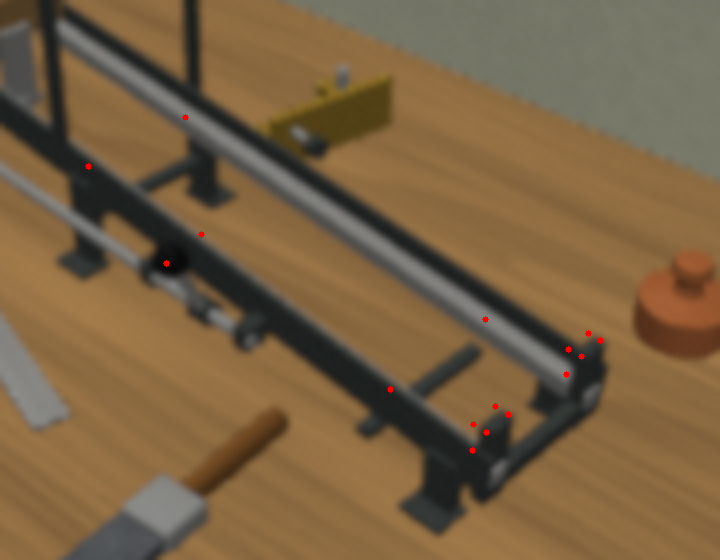

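Both overlays fit: in the top view the dots sit on the rails, knob, upstands and cover edge, and the side view is within about 2 px. The track origin is about (559, 80) with yaw -0.063. I'll turn the tool so that ty points downhill and tx points across the track, then move towards the lever.

```bash
python3 -m inch '[{"az":10.4,"jaw":0},{"az":10.4,"jaw":0},{"az":10.4,"jaw":0},{"az":10.4,"jaw":0},{"az":10.4,"jaw":0},{"az":10.4,"jaw":0},{"az":10.4,"jaw":0},{"tx":2.2,"ty":5.7,"jaw":0},{"tx":2.2,"ty":5.7,"jaw":0},{"tx":2.2,"ty":5.7,"jaw":0},{"tx":2.2,"ty":5.7,"jaw":0}]'
cat > st.py <<'E'
from h import *
from scipy.spatial.transform import Rotation as Ro
p=np.load('p.npy'); c,s=np.cos(p[2]),np.sin(p[2]); R=np.array([[c,-s,0],[s,c,0],[0,0,1]])
def state():
    o=get_obs(); T=R.T@(np.array(o['ee_pos'])-[p[0],p[1],0]); A=R.T@Ro.from_rotvec(o['orientation']).as_matrix()
    print('t %.3f'%o['t'],'track',np.round(T,1),'F',np.round(R.T@o['ft_force'],2),'w %.1f'%o['width'],'toolx',np.round(A[:,0],3),'toolz',np.round(A[:,2],3)); return o,T
if __name__=='__main__': state()
E
python3 st.py
```

```text
t 0.900 track [-370.8  482.8  222.7] F [-0.44 -0.35 -0.15] w 87.7 toolx [0.292 0.957 0.   ] toolz [-0.  0. -1.]$[0]: bad value
```

```bash
python3 -m inch '[{"tx":0,"ty":0,"tz":0,"ax":0,"ay":0,"az":10.4,"jaw":0},{"tx":0,"ty":0,"tz":0,"ax":0,"ay":0,"az":10.4,"jaw":0},{"tx":0,"ty":0,"tz":0,"ax":0,"ay":0,"az":10.4,"jaw":0},{"tx":0,"ty":0,"tz":0,"ax":0,"ay":0,"az":10.4,"jaw":0},{"tx":0,"ty":0,"tz":0,"ax":0,"ay":0,"az":10.4,"jaw":0},{"tx":0,"ty":0,"tz":0,"ax":0,"ay":0,"az":10.4,"jaw":0},{"tx":0,"ty":0,"tz":0,"ax":0,"ay":0,"az":10.4,"jaw":0},{"tx":2.2,"ty":5.7,"tz":0,"ax":0,"ay":0,"az":0,"jaw":0},{"tx":2.2,"ty":5.7,"tz":0,"ax":0,"ay":0,"az":0,"jaw":0},{"tx":2.2,"ty":5.7,"tz":0,"ax":0,"ay":0,"az":0,"jaw":0}]'
python3 st.py
```

```text
t: 2.15
ee_pos: [275.6, 409.0, 222.7]
orientation: [-3.14, 0.091, -0.0]
ft_force: [0.3, 1.0, 1.1]
width: 0.6
t 2.150 track [-303.7  310.5  222.7] F [0.22 1.05 1.12] w 0.6 toolx [1.    0.005 0.   ] toolz [ 0.  0. -1.]
```

```bash
python3 -m inch '[{"tx":2.2,"ty":5.8,"tz":0,"ax":0,"ay":0,"az":0,"jaw":0},{"tx":2.2,"ty":5.8,"tz":0,"ax":0,"ay":0,"az":0.3,"jaw":0},{"tx":2.2,"ty":5.8,"tz":0,"ax":0,"ay":0,"az":0,"jaw":0},{"tx":2.2,"ty":5.8,"tz":0,"ax":0,"ay":0,"az":0,"jaw":0},{"tx":2.2,"ty":5.8,"tz":0,"ax":0,"ay":0,"az":0,"jaw":0},{"tx":2.2,"ty":5.8,"tz":0,"ax":0,"ay":0,"az":0,"jaw":0},{"tx":1.8,"ty":5.8,"tz":0,"ax":0,"ay":0,"az":0,"jaw":0},{"tx":0,"ty":0.4,"tz":4,"ax":0,"ay":0,"az":0,"jaw":0},{"tx":0,"ty":0,"tz":4,"ax":0,"ay":0,"az":0,"jaw":0},{"tx":0,"ty":0,"tz":4,"ax":0,"ay":0,"az":0,"jaw":0},{"tx":0,"ty":0,"tz":0,"ax":0,"ay":0,"az":0,"jaw":0}]'
cat > look.py <<'E'
import sys; from st import *
# look.py tag cams...
o,T=state()
ims=[]
for n in sys.argv[2:]:
    t=get_obs()['t']; im,d=viewer.get_image(n); cv2.imwrite(f'pics/{n}_{sys.argv[1]}.png',im[:,:,::-1]); print(n,'at',round(float(t),3))
    a=(90,150) if n=='top' else (60,60)
    c=cv2.resize(im[a[1]:a[1]+100 if n=='top' else a[1]+180,a[0]:a[0]+240,::-1],None,fx=3,fy=3,interpolation=cv2.INTER_CUBIC); ims.append(c)
cv2.imwrite(f'pics/v_{sys.argv[1]}.png',np.vstack(ims)[:600])
E
python3 look.py a side
python3 - <<'E'
from st import *
W=lambda P: np.array(P,float)@R.T+[p[0],p[1],0]
z=lambda y:60+.0903*(y+250)
for y in (225,60,0,-100): print(y,np.round(pix('top',W([[x,y,z(y)+54] for x in(-50,0,50)])),1).tolist())
E
```

```text
t: 3.52
ee_pos: [397.5, -7.9, 100.9]
orientation: [-3.14, 0.101, 0.009]
ft_force: [-0.2, -0.2, -0.2]
width: 0.6
t 3.525 track [-155.9  -98.   100.9] F [-0.18 -0.2  -0.2 ] w 0.6 toolx [ 1.    -0.001 -0.006] toolz [-0.006 -0.    -1.   ]
side at 3.525
225 [[151.9, 199.7], [152.9, 185.1], [153.9, 170.6]]
60 [[200.3, 202.6], [201.2, 188.2], [202.2, 173.8]]
0 [[217.7, 203.7], [218.6, 189.3], [219.5, 174.9]]
-100 [[246.6, 205.4], [247.5, 191.1], [248.3, 176.8]]
```

View pics/v_a.png

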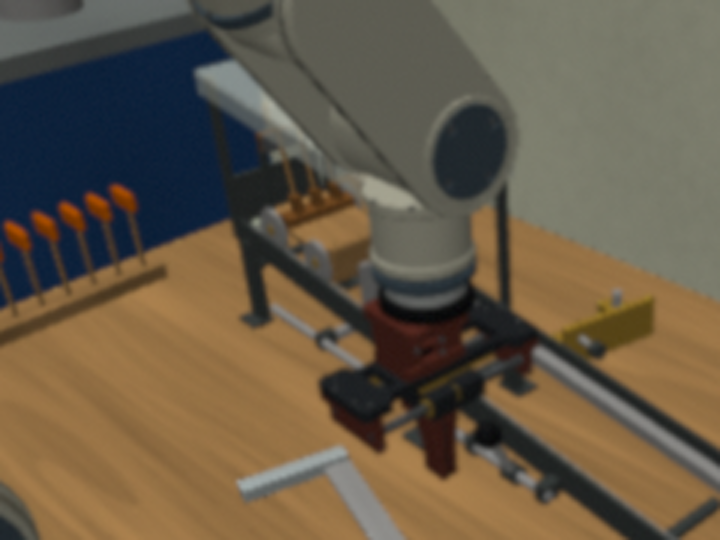

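```bash
cat > front.py <<'E'
import sys; from st import *
# front.py tag : headstock y from side depth + front edge from top difference
def front(n,im,d):
    v,u=np.nonzero(d>0); P=world(n,np.c_[u,v],d[v,u]); T=(P-[p[0],p[1],0])@R
    h=T[:,2]-(60+.0903*(T[:,1]+250))
    k=(abs(T[:,0])<46)&(h>15)&(h<50)&(T[:,1]>-340)&(T[:,1]<400)
    rgb=im[v,u].astype(int); wood=(rgb[:,0]-rgb[:,2]>25)
    print(n,'n',k.sum(),'wood',(k&wood).sum())
    q=T[k&wood]
    if len(q)>5:
        yy=q[:,1]; hst,e=np.histogram(yy,np.arange(-340,400,8)); j=[(int(e[i]),int(hst[i])) for i in np.nonzero(hst>3)[0]]
        print(' hist',j[:10]); 
        i=next((a for a,b in j if b>=12),None)
        if i is not None:
            s=(yy>i-6)&(yy<i+14); print(' front median %.1f'%np.median(yy[s]),s.sum(), 'x',np.round(np.percentile(q[s,0],[5,95])))
o,T=state()
for n in sys.argv[2:]:
    t=get_obs()['t']; im,d=viewer.get_image(n); print('pic t %.3f'%t)
    np.savez_compressed(f'pics/{n}_{sys.argv[1]}.npz',im=im,d=d,t=t); cv2.imwrite(f'pics/{n}_{sys.argv[1]}.png',im[:,:,::-1]); front(n,im,d)
E
python3 front.py b side top
python3 - <<'E'
import numpy as np
a=np.load('pics/top_b.npz')
print(a['im'][186,140:220].tolist())
E
```

```text
t 3.575 track [-154.6  -97.9  102.3] F [ 0.89 -0.37  0.06] w 0.3 toolx [ 1.    -0.001 -0.003] toolz [-0.003 -0.    -1.   ]
pic t 3.575
side n 581 wood 472
 hist [(-340, 6), (-332, 5), (212, 69), (220, 35), (252, 9), (260, 23), (268, 25), (276, 31), (284, 32), (292, 29)]
 front median 219.0 103 x [-45.  -2.]
pic t 3.625
top n 17 wood 0
[[222, 209, 202], [223, 211, 203], [225, 214, 205], [224, 212, 205], [224, 212, 204], [225, 212, 205], [226, 213, 205], [225, 212, 204], [226, 213, 205], [226, 214, 205], [227, 214, 205], [227, 216, 208], [224, 215, 208], [220, 207, 201], [206, 196, 192], [191, 185, 185], [211, 208, 213], [213, 212, 219], [191, 190, 195], [187, 185, 191], [187, 185, 191], [196, 197, 203], [210, 205, 206], [222, 209, 203], [224, 211, 203], [223, 211, 204], [223, 211, 203], [223, 211, 203], [224, 212, 204], [223, 211, 203], [223, 211, 204], [223, 212, 203], [223, 211, 203], [223, 211, 204], [222, 210, 203], [223, 211, 204], [222, 211, 203], [222, 211, 204], [222, 211, 204], [222, 209, 203], [222, 210, 204], [222, 210, 202], [222, 210, 203], [222, 210, 202], [223, 210, 202], [222, 209, 203], [220, 207, 201], [220, 208, 202], [221, 209, 202], [222, 209, 203], [221, 209, 203], [221, 209, 202], [221, 209, 203], [221, 209, 202], [220, 210, 203], [225, 215, 211], [213, 195, 182], [186, 147, 110], [172, 124, 75], [175, 127, 82], [176, 128, 84], [177, 129, 84], [184, 134, 85], [139, 107, 79], [63, 67, 69], [47, 57, 64], [52, 54, 57], [143, 106, 72], [181, 133, 86], [175, 129, 86], [174, 129, 85], [173, 127, 84], [174, 127, 85], [173, 128, 84], [171, 128, 84], [173, 127, 84], [174, 127, 84], [175, 129, 83], [173, 126, 82], [175, 130, 85]]
```

```bash
python3 -m inch '[{"tx":1.3,"ty":0,"tz":0.1,"ax":0,"ay":0,"az":0,"jaw":0},{"tx":1.3,"ty":0,"tz":0,"ax":0,"ay":0,"az":0,"jaw":0},{"tx":1.2,"ty":0,"tz":0,"ax":0,"ay":0,"az":0,"jaw":0},{"tx":0.8,"ty":0,"tz":0,"ax":0,"ay":0,"az":0,"jaw":0},{"tx":0.5,"ty":0,"tz":0,"ax":0,"ay":0,"az":0,"jaw":0}]'; python3 st.py
```

```text
t: 4.3
ee_pos: [451.1, -11.2, 101.7]
orientation: [3.14, -0.1, 0.001]
ft_force: [-1.3, 0.2, 2.2]
width: 0.8
t 4.300 track [-102.1  -97.9  101.7] F [-1.3   0.09  2.22] w 0.8 toolx [ 1.    -0.001  0.   ] toolz [ 0. -0. -1.]
```

```bash
python3 -m inch '[{"tx":-1.2,"ty":0,"tz":-0.2,"ax":0,"ay":0,"az":0,"jaw":0},{"tx":-0.2,"ty":-4.5,"tz":0,"ax":0,"ay":0,"az":0,"jaw":0}]'; python3 front.py c side
```

```text
t: 4.55
ee_pos: [438.0, 33.6, 103.6]
orientation: [3.139, -0.107, -0.001]
ft_force: [0.4, 0.6, 0.3]
width: 0.5
t 4.550 track [-118.   -54.   103.6] F [0.33 0.6  0.25] w 0.5 toolx [ 1.    -0.005 -0.001] toolz [-0.001 -0.    -1.   ]
pic t 4.550
side n 475 wood 390
 hist [(-340, 6), (-332, 5), (156, 11), (164, 26), (196, 9), (204, 16), (212, 22), (220, 22), (228, 34), (236, 22)]
 front median 164.9 39 x [-45. -31.]
```

```bash
python3 -m inch '[{"tx":5.9,"ty":-0.8,"tz":0,"ax":0,"ay":0,"az":-0.2,"jaw":0},{"tx":5.9,"ty":-0.8,"tz":0,"ax":0,"ay":0,"az":0,"jaw":0}]'; python3 front.py d side
```

```text
t: 4.85
ee_pos: [558.5, 43.7, 103.9]
orientation: [3.14, -0.093, -0.0]
ft_force: [0.5, -0.4, -0.4]
width: 0.5
t 4.850 track [  1.5 -36.3 103.9] F [ 0.53 -0.36 -0.42] w 0.5 toolx [ 1.     0.004 -0.   ] toolz [-0. -0. -1.]
pic t 4.850
side n 570 wood 446
 hist [(-340, 5), (-332, 5), (-52, 19), (-44, 11), (-36, 9), (100, 9), (108, 58), (140, 14), (148, 20), (156, 21)]
 front median -44.6 29 x [-10.   4.]
```

```bash
python3 front.py e top
python3 - <<'E'
import cv2,numpy as np
a=cv2.imread('pics/side_d.png')[60:240,60:300]; b=cv2.imread('pics/top_e.png')[150:225,90:330]
cv2.imwrite('pics/v_d.png',np.vstack([cv2.resize(x,None,fx=2.35,fy=2.35,interpolation=cv2.INTER_CUBIC) for x in(a,b)]))
E
```

```text
t 4.900 track [ 10.7 -35.3 105.2] F [7.79 0.78 1.6 ] w 0.4 toolx [1.    0.003 0.01 ] toolz [ 0.01   0.001 -1.   ]
pic t 4.900
top n 18 wood 0
```

View pics/v_d.png

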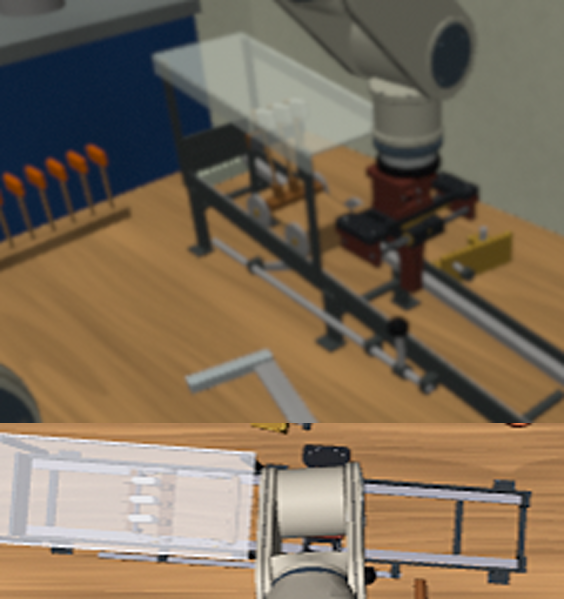

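```bash
cat > fm.py <<'E'
import sys; from st import *
# precise front y from saved side images: fm.py tag...
tag=sys.argv[1:]
if tag[0]=='new':
    tag=tag[1:]; state(); t=get_obs()['t']; im,d=viewer.get_image('side'); np.savez_compressed(f'pics/side_{tag[-1]}.npz',im=im,d=d,t=t)
for g in tag:
    a=np.load(f'pics/side_{g}.npz'); im,d=a['im'],a['d']; v,u=np.nonzero(d>0)
    T=(world('side',np.c_[u,v],d[v,u])-[p[0],p[1],0])@R; h=T[:,2]-(60+.0903*(T[:,1]+250)); rgb=im[v,u].astype(int)
    k=(abs(T[:,0])<46)&(h>16)&(h<48)&(T[:,1]>-20)&(T[:,1]<400)&(rgb[:,0]-rgb[:,2]>25)
    y=T[k,1]; y0=np.percentile(y,2); s=y<y0+14
    print(g,'t %.3f'%a['t'],'front real ~ %.1f'%(np.median(y[s])+6),s.sum(),'sd %.1f'%y[s].std(),'x',np.round(np.percentile(T[k,0][s],[5,50,95])))
E
python3 fm.py new b c d f
```

```text
t 4.950 track [  7.  -35.9 104.6] F [0.1  1.32 0.11] w 0.4 toolx [1.    0.003 0.007] toolz [ 0.007  0.001 -1.   ]
b t 3.575 front real ~ 225.2 93 sd 2.2 x [-45. -27.  -2.]
c t 4.550 front real ~ 170.9 37 sd 2.8 x [-44. -40. -31.]
d t 4.850 front real ~ 116.3 59 sd 1.6 x [-29. -15.  -1.]
f t 4.950 front real ~ 95.9 84 sd 1.4 x [-42. -24.  -6.]
```

```bash
python3 -m inch '[{"tx":0,"ty":0,"tz":0,"ax":0,"ay":0,"az":0,"jaw":0},{"tx":0,"ty":0,"tz":0,"ax":0,"ay":0,"az":0,"jaw":0}]'; python3 fm.py new f g
```

```text
t: 5.25
ee_pos: [556.2, 43.1, 103.5]
orientation: [3.14, -0.095, -0.002]
ft_force: [0.5, 0.1, -0.6]
width: 0.3
t 5.250 track [ -0.6 -37.1 103.5] F [ 0.49  0.12 -0.63] w 0.3 toolx [ 1.     0.003 -0.002] toolz [-0.002 -0.    -1.   ]
f t 4.950 front real ~ 95.9 84 sd 1.4 x [-42. -24.  -6.]
g t 5.250 front real ~ 33.6 114 sd 1.4 x [-44. -21.  26.]
```

```bash
python3 -m inch '[{"tx":0,"ty":0.6,"tz":0.05,"ax":0,"ay":0,"az":0,"jaw":0},{"tx":0,"ty":1.4,"tz":0.13,"ax":0,"ay":0,"az":0,"jaw":0},{"tx":0,"ty":2.0,"tz":0.18,"ax":0,"ay":0,"az":0,"jaw":0},{"tx":0,"ty":2.4,"tz":0.22,"ax":0,"ay":0,"az":0,"jaw":0},{"tx":0,"ty":2.4,"tz":0.22,"ax":0,"ay":0,"az":0,"jaw":0}]'; python3 st.py
```

```text
t: 5.92
ee_pos: [552.4, -46.5, 95.5]
orientation: [3.14, -0.096, -0.0]
ft_force: [0.2, 0.5, 1.3]
width: 0.3
t 5.925 track [   1.1 -126.8   95.5] F [0.22 0.48 1.35] w 0.3 toolx [ 1.     0.002 -0.   ] toolz [-0. -0. -1.]
```

```bash
python3 -m inch '[{"tx":0,"ty":2.4,"tz":0.22,"ax":0,"ay":0,"az":0,"jaw":0},{"tx":0,"ty":2.4,"tz":0.22,"ax":0,"ay":0,"az":0,"jaw":0},{"tx":0,"ty":2.3,"tz":0.21,"ax":0,"ay":0,"az":0,"jaw":0},{"tx":0,"ty":2.15,"tz":0.19,"ax":0,"ay":0,"az":0,"jaw":0},{"tx":0,"ty":1.95,"tz":0.18,"ax":0,"ay":0,"az":0,"jaw":0}]'; python3 st.py
```

```text
t: 6.55
ee_pos: [545.4, -158.4, 85.3]
orientation: [3.14, -0.097, -0.0]
ft_force: [0.1, 0.1, -0.2]
width: 0.6
t 6.550 track [   1.2 -238.8   85.3] F [ 0.09  0.13 -0.19] w 0.6 toolx [ 1.     0.001 -0.   ] toolz [-0. -0. -1.]
```

```bash
python3 -m inch '[{"tx":0,"ty":1.75,"tz":0.16,"ax":0,"ay":0,"az":0,"jaw":0},{"tx":0,"ty":1.55,"tz":0.14,"ax":0,"ay":0,"az":0,"jaw":0},{"tx":0,"ty":1.35,"tz":0.12,"ax":0,"ay":0,"az":0,"jaw":0},{"tx":0,"ty":1.15,"tz":0.1,"ax":0,"ay":0,"az":0,"jaw":0},{"tx":0,"ty":0.95,"tz":0.09,"ax":0,"ay":0,"az":0,"jaw":0},{"tx":0,"ty":0.75,"tz":0.07,"ax":0,"ay":0,"az":0,"jaw":0},{"tx":0,"ty":0.6,"tz":0.05,"ax":0,"ay":0,"az":0,"jaw":0},{"tx":0,"ty":0.45,"tz":0.04,"ax":0,"ay":0,"az":0,"jaw":0},{"tx":0,"ty":0.35,"tz":0.03,"ax":0,"ay":0,"az":0,"jaw":0},{"tx":0,"ty":0.25,"tz":0.02,"ax":0,"ay":0,"az":0,"jaw":0},{"tx":0,"ty":0.2,"tz":0.02,"ax":0,"ay":0,"az":0,"jaw":0},{"tx":0,"ty":0.2,"tz":0.02,"ax":0,"ay":0,"az":0,"jaw":0}]'; python3 st.py
```

```text
t: 8.05
ee_pos: [540.2, -251.7, 76.9]
orientation: [-3.14, 0.095, 0.0]
ft_force: [0.1, -1.1, -0.1]
width: 0.1
t 8.050 track [   1.9 -332.3   76.9] F [ 0.13 -1.05 -0.06] w 0.1 toolx [ 1.     0.003 -0.   ] toolz [-0.  0. -1.]
```

```bash
python3 -m inch '[{"tx":0,"ty":0.2,"tz":0,"ax":0,"ay":0,"az":0,"jaw":0},{"tx":0,"ty":0.2,"tz":0,"ax":0,"ay":0,"az":0,"jaw":0},{"tx":0,"ty":0.2,"tz":0,"ax":0,"ay":0,"az":0,"jaw":0},{"tx":0,"ty":0.2,"tz":0,"ax":0,"ay":0,"az":0,"jaw":0},{"tx":0,"ty":0.2,"tz":0,"ax":0,"ay":0,"az":0,"jaw":0},{"tx":0,"ty":0.2,"tz":0,"ax":0,"ay":0,"az":0,"jaw":0},{"tx":0,"ty":0.2,"tz":0,"ax":0,"ay":0,"az":0,"jaw":0}]'; python3 st.py
python3 - <<'E'
from h import *
im,d=viewer.get_image('side'); np.savez_compressed('pics/side_z.npz',im=im,d=d)
cv2.imwrite('pics/v_z.png',cv2.resize(im[90:270,180:390,::-1],None,fx=3,fy=3,interpolation=cv2.INTER_CUBIC))
E
```

```text
t: 8.93
ee_pos: [539.4, -265.7, 76.9]
orientation: [-3.14, 0.095, -0.0]
ft_force: [0.0, -0.6, 0.2]
width: 0.4
t 8.925 track [   1.9 -346.4   76.9] F [ 0.05 -0.64  0.18] w 0.4 toolx [1.    0.003 0.   ] toolz [ 0.  0. -1.]
```

View pics/v_z.png

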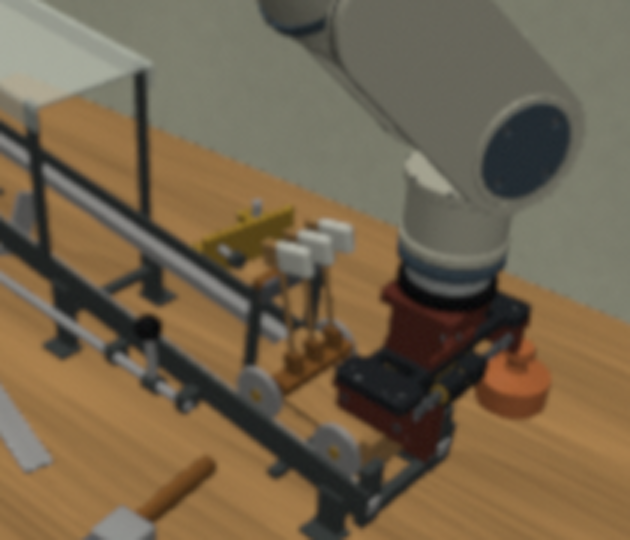

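```bash
python3 -m inch '[{"tx":0,"ty":0.2,"tz":0,"ax":0,"ay":0,"az":0,"jaw":0},{"tx":0,"ty":0.2,"tz":0,"ax":0,"ay":0,"az":0,"jaw":0},{"tx":0,"ty":0.2,"tz":0,"ax":0,"ay":0,"az":0,"jaw":0},{"tx":0,"ty":0.2,"tz":0,"ax":0,"ay":0,"az":0,"jaw":0}]'
cat > wc.py <<'E'
import sys; from st import *
def cmp(a,b):  # shift of trolley between two side pics via hammer/box cloud
    pass
for g in sys.argv[1:]:
    if g=='new':
        im,d=viewer.get_image('side'); np.savez_compressed('pics/side_y.npz',im=im,d=d); g='y'
    a=np.load(f'pics/side_{g}.npz'); d=a['d']; v,u=np.nonzero(d>0)
    T=(world('side',np.c_[u,v],d[v,u])-[p[0],p[1],0])@R; h=T[:,2]-(60+.0903*(T[:,1]+250)); im=a['im'][v,u].astype(int)
    w=(im.min(1)>135)&(np.ptp(im,axis=1)<30)&(h>130)&(h<185)&(abs(T[:,0])<50)&(T[:,1]>-330)&(T[:,1]<0)   # white heads
    wood=(im[:,0]-im[:,2]>25)&(h>15)&(h<50)&(abs(T[:,0])<46)&(T[:,1]>-322-30)&(T[:,1]<-150)
    print(g,'heads y (real)',np.round(np.percentile(T[w,1],[5,50,95])+6,1),w.sum(),'heads x',np.round(np.percentile(T[w,0],[5,95])),'h',np.round(np.percentile(h[w],[5,95])))
    print('  wood y pct',np.round(np.percentile(T[wood,1],[1,5,20,50,90])+6,1),wood.sum())
E
python3 wc.py z new; python3 st.py
```

```text
t: 9.48
ee_pos: [538.9, -273.8, 76.9]
orientation: [3.14, -0.095, 0.0]
ft_force: [0.4, 0.7, 1.1]
width: 1.0
z heads y (real) [-227.  -214.8 -202.4] 71 heads x [-29.  26.] h [169. 177.]
  wood y pct [-343.1 -324.  -278.9 -232.5 -183.7] 638
y heads y (real) [-227.  -214.5 -202.5] 71 heads x [-29.  27.] h [168. 177.]
  wood y pct [-342.3 -322.  -267.6 -233.1 -184.1] 676
t 9.525 track [   2.  -354.7   76.9] F [-0.45  0.32 -0.18] w 0.6 toolx [1.    0.002 0.   ] toolz [ 0. -0. -1.]
```

```bash
python3 -m inch '[{"tx":0,"ty":1.5,"tz":0,"ax":0,"ay":0,"az":0,"jaw":0},{"tx":0,"ty":2.5,"tz":-0.5,"ax":0,"ay":0,"az":0,"jaw":0},{"tx":0,"ty":2,"tz":-3,"ax":0,"ay":0,"az":0,"jaw":0},{"tx":0,"ty":2,"tz":-4,"ax":0,"ay":0,"az":0,"jaw":0},{"tx":0,"ty":1,"tz":-4,"ax":0,"ay":0,"az":0,"jaw":0},{"tx":0,"ty":0,"tz":-2,"ax":0,"ay":0,"az":0,"jaw":0},{"tx":0,"ty":0,"tz":0,"ax":0,"ay":0,"az":0,"jaw":0},{"tx":0,"ty":0,"tz":0,"ax":0,"ay":0,"az":0,"jaw":0},{"tx":0,"ty":0,"tz":0,"ax":0,"ay":0,"az":0,"jaw":0}]'; python3 wc.py new; python3 st.py
python3 - <<'E'
from h import *
a=np.load('pics/side_y.npz')['im'][...,::-1]; im,_=viewer.get_image('top')
t=im[90:290,20:420,::-1]
cv2.imwrite('pics/v_end.png',np.vstack([cv2.resize(a[90:270,120:420],(600,360)),cv2.resize(t[30:180],(600,225))]))
E
```

```text
t: 10.65
ee_pos: [532.8, -362.6, 210.0]
orientation: [-3.138, 0.094, 0.004]
ft_force: [0.1, -0.2, -0.7]
width: 0.6
y heads y (real) [-226.7 -214.9 -202.1] 71 heads x [-29.  25.] h [168. 177.]
  wood y pct [-323.7 -322.6 -292.9 -255.2 -193.2] 1096
t 10.700 track [   1.6 -443.6  210.3] F [-1.01 -0.3  -0.28] w 0.7 toolx [ 1.     0.003 -0.002] toolz [-0.002  0.001 -1.   ]
```

View pics/v_end.png

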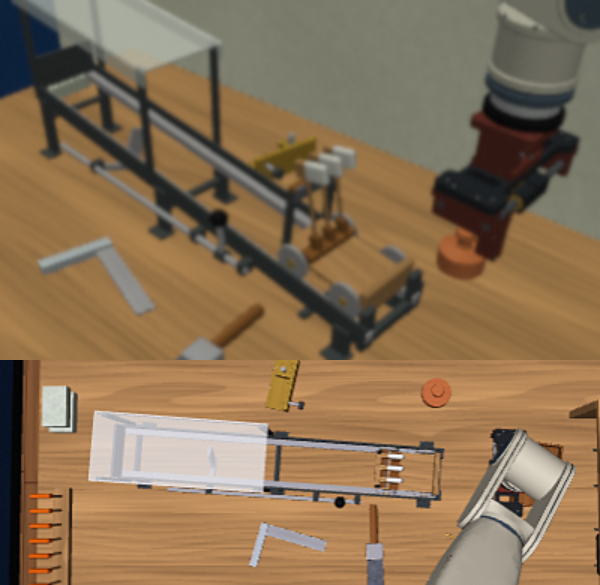

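The trolley rests against the stop with its headstock at y ≈ -323 (nominal -325). All three hammers stand upright, the lever is over, and the hand is clear.

```bash
python3 -c "
from workcell import ctrl; print(ctrl.close_job())"
```

```text
the job is handed in; nothing more can be done
None
```

The trolley is down at the low end, resting against the end stop, with all three hammers still standing upright. I handed the job in at about 10.8 s of the 32 s allowed.

**What I did:** I pushed the lever over with the closed fingers, moved to mid-track below the cover, and measured the trolley in the side camera at about 0.21 m/s. I ran the fingers just ahead of it at about 0.19 m/s so it closed on them gently. I then braked with it at up to about 0.13 m/s² and crept onto the stop at about 0.016 m/s.

**Last checks:**
- **Trolley:** the headstock is at track y of about -323 mm (nominal -325). It stayed put while the fingers moved on and lifted away.
- **Hammers and lever:** all three hammers are upright on the rail and the lever stands over.
- **Bench:** the try square, brush, jig and weight look unmoved in the last picture. The pin tray and damper lever were hidden by the arm or outside the view, so I did not confirm them, though the hand never came down to bench height.
- **Arm:** it is clear of everything, 210 mm up.

**Doubtful points:**
- **Contact:** the force of first contact was too small to see in the force readings, so I judged it from timing rather than felt it.
- **Camera:** the side camera read about 6 mm low along the track, and I corrected for that.
- **Overshoot:** the arm went about 10 mm past the middle of the track when it stopped there, before meeting the trolley, and settled back.

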